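Hang the lift-off gate of the wafer guard and shut it

TASK

Hang the loose metal gate that waits in the slotted stand back on the wafer-stage guard: with the gate held well open, lower it gently, not dropped, so that both knuckles go fully down over the two hinge pins together, and let go. Then push the gate fully shut against its rubber stop, without slamming it, and leave the tumbler, flask and keypad where they are.

Things in the scene. Friction and masses are not known exactly. Their poses are not given: they have to be found in the camera images.
- gate_mid (a point): Centre of the loose gate, an upright aluminium panel with a dark inset, 225 to 420 g: 12 mm thick (its x axis), 150 mm wide (y), 120 mm high (z, up). It can be pinched across its thickness by the top edge, 60 mm above this point; it balances within 5 mm of the middle. Two hinge knuckles stand on its +y edge. At the start it stands upright in the stand's slot.
- gate_edge (a point): Half-way up the gate's free edge, 75 mm from gate_mid in the gate's -y; same axes as gate_mid.
- knuckle_up (a point): Centre of the underside of the gate's upper knuckle, a vertical steel ring 18 mm high, 22 mm outside, with a through hole of about 13.4 mm; 89 mm from gate_mid in the gate's +y and 35 mm above it. Same axes as gate_mid.
- knuckle_low (a point): The same for the lower knuckle, of the same size, 85 mm straight below the upper one (50 mm below gate_mid).
- guard: Fixed guard round a wafer stage, 200 (x) by 206 mm (y), 156 mm high, with clear side and rear walls and open top; origin at the centre of its underside, z up. Open at its -x side between two 24 mm grey posts, front faces at x = -100 mm. The hinge axis is vertical, at x = -116, y = +85 mm. The hinge turns freely, without spring; the gate opens outwards, its free edge swinging to -x.
- shut (a point): Where gate_mid comes to lie when the gate hangs shut: guard frame x = -116, y = -4 mm, 80 mm above the table (gate's lower edge 20 mm and upper edge 140 mm above it). Axes as the guard's; the shut gate's axes are parallel to them, and opening turns the gate clockwise seen from above (its yaw less than the guard's).
- stop (a point): Front face of the rubber stop on the guard's -y post, 80 mm above the table, at guard x = -110, y = -85 mm. The last 10 mm of the shut gate's free edge rests against it.
- keeper (a point): Middle of the front edge of a fixed keeper tab on the guard's crossbar, at guard x = -118, y = +15 mm. The tab is 70 mm long (y) and spans 146 to 156 mm above the table, close over the shut gate, so the gate can be lowered on only while opened by more than about 20 degrees. The crossbar joins the posts at the same height, behind x = -100 mm.
- pin_up (a point): Foot of the upper hinge pin, on top of its bracket, 115 mm above the table. The pin is steel, upright, 10 mm thick and 22 mm high, its top 8 mm tapering to 3 mm. Axes as the guard's. The bracket is 8 mm thick; when the gate is seated each knuckle's underside rests on its bracket at the pin's foot.
- pin_low (a point): Foot of the lower pin, the same, straight below, 30 mm above the table. The lower knuckle cannot pass the upper bracket from above: bring the gate in from the side with its knuckles 25 to 55 mm above their seats, then lower it.
- stand: Fixed black stand, base 80 by 90 mm and 10 mm thick, origin at the centre of its underside. A slot along its y, 14 mm wide, 35 mm deep and 80 mm long, open at both ends, holds the gate's lower edge 10 mm above the table; its walls reach 45 mm above the table. The gate is drawn straight up out of it.
- tumbler: Black tumbler, 72 mm across and 150 mm high, loose, leave alone; origin at the centre of its underside.
- flask: Glass bottle, 70 mm across and 170 mm high, loose, leave alone; origin at the centre of its underside.
- keypad: White control pad, 70 by 80 by 25 mm, loose, leave alone; origin at the centre of its underside.
There are look-alikes about, which are no part of the job. Of the things like the part that bears gate_mid, leave any that is purple; of the rest the smaller one is meant.

How it is judged:
By the outcome, as a careful person would: the job done as asked, in the order asked, and still so for the second after the job is handed in, with the robot touching nothing.
It also fails if it takes over 72 s, if anything falls off the work surface, if the arm or the gripper's body presses on something with over 40 N, if the wrist force passes 120 N, or if a joint passes its speed limit or range.

ROBOT

A 6-joint arm with a two-finger parallel gripper is mounted at the origin on the work surface. World frame = base frame: x ahead of the robot, y to its left, z up, the work surface at z = 0. Lengths are in m, angles in degrees, forces in N, time in s.
With the tool pointing down it reaches from about 0.4 to 0.825 m from the base axis. Payload 7 kg.
Tool frame: the origin (TCP) lies midway between the tips of the shut fingers; the grasp point (between the pads) lies r.pinch_z behind it (r.pinch_z is the distance from the TCP to the grasp point, in m); z points along the fingers, y is the line along which they close (so a half turn about z gives the same grasp; the last joint's range is limited). The gripper opens to 88 mm and grips with 3 to 60 N. Pads are 19 mm wide; open, the fingers measure 130 mm over their backs; the gripper's body (78 mm by 193 mm) begins 47 mm behind the grasp point.
Start: joints at [87.21, 20.546, 0.682, 0, -70.136, -16.507], TCP at [0.223, 0.637, 0.227] pointing down, gripper open.
Joint ranges: [-176.03, 176.03], [-82.01, 121.73], [-58.28, 71.71], [-173.87, 95.51], [-174.79, -0.11], [-173.66, 173.66]. Speed limits (degrees/s): [136.94, 136.94, 172.46, 180, 180, 180].

INTERFACE

Orientations are given as [roll, pitch, yaw] about the fixed x, y, z axes, in that order (R = Rz(yaw) Ry(pitch) Rx(roll)).
In Python, from plant import r, optics, job gives the robot as it stands.
- The arm moves only by the shell command python3 -m crank 'ROWS' [FORCE]. ROWS is JSON, a list of rows, each an object with "xyz": the shift along the tool's x, y, z in units of 30 mm (1.0 is 30 mm), a list of three; "delta_rot": the turn, a rotation vector about the tool's x, y, z in degrees, a list of three; "claw": the closure, from 0 (fully open) to 1 (shut). A call has 1 to 20 rows; each row is the pose to reach, as a shift and turn from the pose commanded when the call began, along the tool's axes at that moment; what a row does not reach only later rows make up. A row lasts 1/8 s, in which the tool goes at most 62.5 mm and 10.7 degrees, less where a joint would pass 70% of its speed; a pose out of reach is approached as far as the arm can. A call with a gripper value outside its range is refused whole. The fingers move at their own pace and stop on an object; FORCE is the grip in N (left out, the last holds). Time passes only in rows, so rows that repeat a pose let the fingers close. It gives the time, the measured TCP pose, the force, the opening and the grip force at its end, in the units of the state.
- r.get_state(): the state, without advancing time (a new reading comes with each control period).
- optics.capture(name): name is "scene" or "top" or "wrist"; returns a dict with "img" (420x560x3 uint8, blue, green, red), "fovy" (degrees; the focal length in pixels is half the picture's height over the tangent of half this angle, whatever the lens; pixels are square), "cx", "cy" (the principal point, pixels), "eye" and "rotation" of the camera in the world; the wrist camera has in their place "hand_eye" (4x4, takes a point from camera to tool coordinates, whose origin is the TCP and whose axes are the flange's). Camera axes: x right, y up, looking along -z (the intrinsics and any distortion apply to the point x, -y, -z); pixel columns grow to the right and rows downward; lengths in m; the calibration is good to about 2 mm. A picture is of the moment at which its call begins: read the wrist's pose just before it. There is no depth.
- job.close_job(): hands the job in; it is judged then, once.
The state is a dict: "time_s": time; "joints": joint angles; "qd": joint speeds; "joint_torque": joint torques, N m; "tcp_pos": TCP position; "eef_rot": TCP orientation; "contact_force": force on the tool from outside, world axes, zero at the start; "moment": the same for the moment, N m; "gripper_width": finger opening in m; "gripper_force": force on a finger pad.
Only numpy, scipy, OpenCV 4.12 (cv2) and the standard library are available. Lean on these libraries where they do the work, as an engineer would, in place of code of your own. Each camera call takes 0.05 s, during which the arm holds its last target. There are 200 camera calls.

## Working session

There is one attempt and no reset: what is moved stays moved. The work goes in short steps, Python scripts to look and compute and a shell command to move; the robot and the scene stay as the last step left them, time stands still between calls to the robot, and variables do not carry over. Pictures are saved under pics/ and viewed, at most 10 in all, crops included, and the job is handed in when it is done.

```bash
ls; mkdir -p pics
python3 - <<'E'
from plant import r, optics, job
import cv2,numpy as np
print(r.get_state(), r.pinch_z)
for n in ["scene","top"]:
    c=optics.capture(n); cv2.imwrite(f"pics/{n}0.png",c["img"])
    print(n,{k:(v if k!="img" else v.shape) for k,v in c.items()})
c=optics.capture("wrist");cv2.imwrite("pics/wrist0.png",c["img"]);print({k:v for k,v in c.items() if k!="img"})
E
```

```text
pics
{'time_s': 0.0, 'joints': array([ 8.72100007e+01,  2.05903136e+01,  6.35661792e-01, -1.96990790e-02,
       -7.01350519e+01, -1.65067934e+01]), 'qd': array([-0.06915599, -0.07191061,  0.01265838, -0.04409032,  0.05642433,
       -0.05450489]), 'joint_torque': array([-4.70285122e-04, -5.82717669e+01,  2.93054473e+01,  6.99723065e+00,
        6.97717478e-03, -1.59897422e-04]), 'tcp_pos': array([0.22293017, 0.63662863, 0.225651  ]), 'eef_rot': array([ 1.79908731e+02, -7.73444114e-03, -1.93034949e+01]), 'contact_force': array([-0.48898111,  0.56788307, -0.10866425]), 'moment': array([-0.02435435,  0.03266608, -0.03082894]), 'gripper_force': 0.0, 'gripper_width': 0.08784947783705686} 0.0188
scene {'img': (420, 560, 3), 'fovy': 56.90219258366798, 'cx': 278.04982861736636, 'cy': 205.23664490296707, 'eye': array([ 1.49873445, -0.21304963,  0.93420367]), 'rotation': array([48.48199334,  0.33793725, 76.99632093])}
top {'img': (420, 560, 3), 'fovy': 45.98805094548689, 'cx': 281.75333321289276, 'cy': 203.3108176569816, 'eye': array([0.38683571, 0.0196701 , 1.41946688]), 'rotation': array([  9.33098757,  -1.15348873, -90.94181764])}
{'fovy': 58.06752112526203, 'cx': 283.9331188432827, 'cy': 202.0948702263576, 'hand_eye': array([[-3.27344669e-04,  9.62267617e-01,  2.72104622e-01,
         7.32086173e-02],
       [ 9.99999810e-01,  4.57297979e-04, -4.14173156e-04,
         1.01020346e-03],
       [-5.22978310e-04,  2.72104435e-01, -9.62267584e-01,
        -1.57928714e-01],
       [ 0.00000000e+00,  0.00000000e+00,  0.00000000e+00,
         1.00000000e+00]])}
```

View pics/scene0.png

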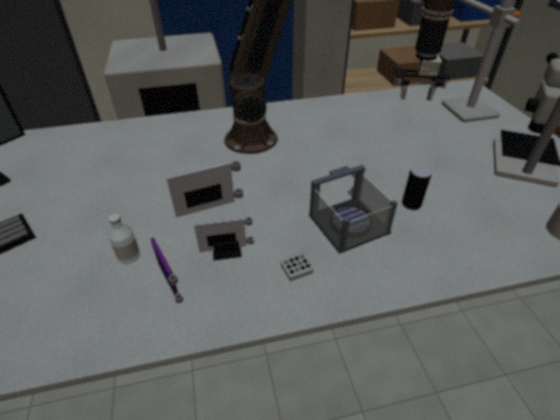

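View pics/top0.png

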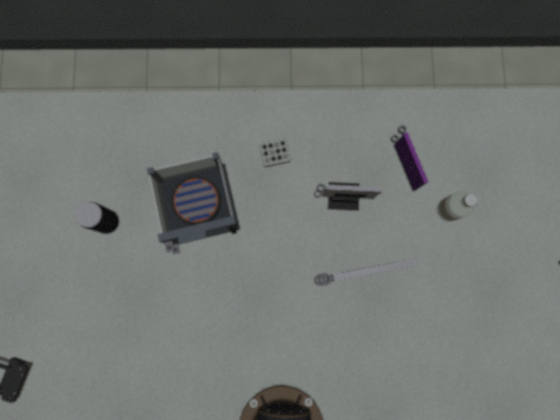

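The top view shows the guard at about (197,198), with its hinge brackets at (172,246) on the robot side. The gate candidates in the top view are:
- grey in the black stand, (345,192)
- larger grey, (365,272)
- purple, (409,160)

The smaller grey one in the stand fits the description. I'll confirm it in an enlarged crop.

```bash
cat > h.py <<'E'
import numpy as np, cv2
from scipy.spatial.transform import Rotation as R
from plant import r, optics
def E(a): return R.from_euler('xyz',a,degrees=True).as_matrix()
def cam(name):
    s=r.get_state(); c=optics.capture(name); c['f']=c['img'].shape[0]/2/np.tan(np.radians(c['fovy']/2))
    if name=='wrist':
        T=np.eye(4);T[:3,:3]=E(s['eef_rot']);T[:3,3]=s['tcp_pos'];M=T@c['hand_eye'];c['C'],c['Rm']=M[:3,3],M[:3,:3]
    else: c['C'],c['Rm']=np.array(c['eye']),E(c['rotation'])
    return c
def ray(c,u,v):
    d=c['Rm']@np.array([(u-c['cx'])/c['f'],-(v-c['cy'])/c['f'],-1]); return d/np.linalg.norm(d)
def onz(c,u,v,z):
    d=ray(c,u,v); return c['C']+d*(z-c['C'][2])/d[2]
def proj(c,p):
    q=c['Rm'].T@(np.asarray(p,float)-c['C']); return np.array([c['cx']+c['f']*q[0]/-q[2], c['cy']-c['f']*q[1]/-q[2]])
def cross(c1,p1,c2,p2):
    d1,d2=ray(c1,*p1),ray(c2,*p2); t=np.linalg.lstsq(np.c_[d1,-d2],c2['C']-c1['C'],rcond=None)[0]
    a,b=c1['C']+t[0]*d1,c2['C']+t[1]*d2; return (a+b)/2,np.linalg.norm(a-b)
E
python3 - <<'E'
from h import *
t=cam('top');s=cam('scene')
print(proj(t,[0,0,0]),proj(t,[.223,.637,.227]),proj(s,[.223,.637,.227]))
a=cv2.resize(t['img'][120:260,140:400],None,fx=3,fy=3,interpolation=2)[:, :780]
b=cv2.resize(s['img'][150:290,160:420],None,fx=3,fy=3,interpolation=2)
cv2.imwrite('pics/top_crop.png',cv2.convertScaleAbs(a,alpha=1.6));cv2.imwrite('pics/scene_crop.png',cv2.convertScaleAbs(b,alpha=1.6))
E
```

```text
[280.80874198 429.44893673] [  3.6429581 361.4198389] [415.2442479   98.66936584]
```

View pics/top_crop.png

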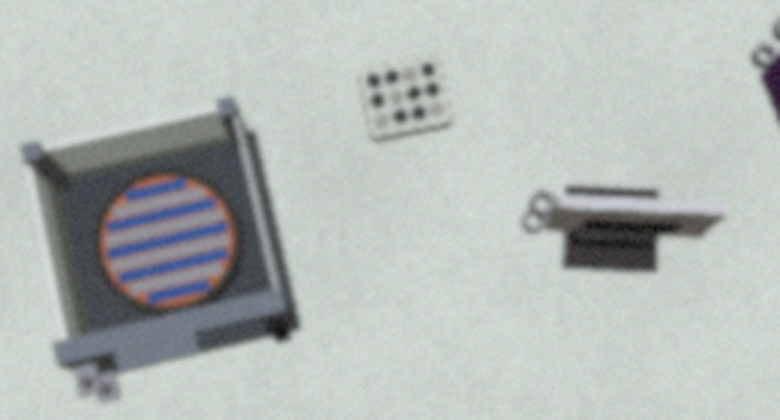

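View pics/scene_crop.png

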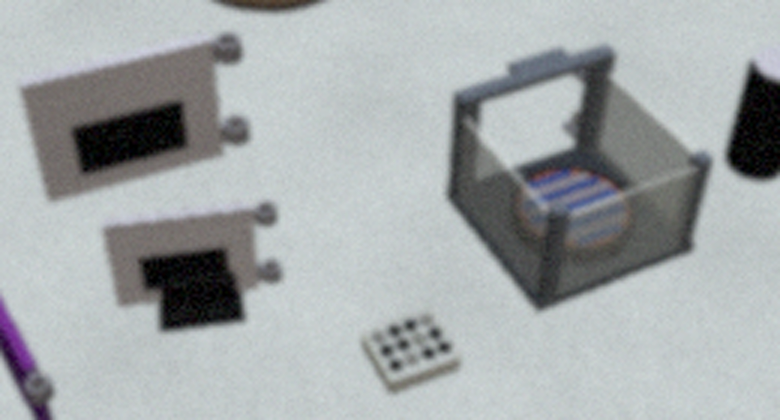

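The crop confirms it: the smaller silver gate in the black stand (top ≈ (352,190)) is the target, and the larger silver one and the purple one are left alone. Guard post tops are at crop (32,150), (228,105), (68,352) and (285,325), and the pins are at about (88–107,380). Next I'll measure.

Run:
```python
from h import *
t=cam('top');s=cam('scene')
T=lambda x,y:(140+x/3,120+y/3); S=lambda x,y:(160+x/3,150+y/3)
for n,p in dict(rl=(32,148),rr=(228,103),fl=(66,352),fr=(290,322)).items(): print(n,onz(t,*T(*p),.156)[:2].round(4))
for n,a,b in [('fl',(66,350),(607,52)),('fr',(290,318),(462,95)),('rr',(228,103),(556,210)),('rl',(32,148),(701,158)),('kup',(544,203),(266,212)),('klow',(534,220),(270,271)),('gtopfree',(722,212),(106,226)),('gtophinge',(550,205),(252,209))]:
    p,e=cross(t,T(*a),s,S(*b)); print(n,p.round(4),round(e,4))
for n,p,z in [('g hinge top',(550,205),.13),('g free top',(723,210),.13),('kup top',(543,203),.123),('klow top',(533,220),.038),('pin up',(88,378),.13),('pin low',(107,385),.045),('flask',(0,0),0)]:
    print(n,onz(t,*T(*p),z)[:2].round(4))
for n,p,z in [('tumbler',(90,217),.15),('flask',(470,201),.17),('decoyH',(323,280),.1),('decoyF',(412,263),.1),('keypad',(276,152),.02),('purpleA',(398,135),.1),('purpleB',(420,188),.1)]:
    print(n,onz(t,*p,z)[:2].round(4))
```

```text
rl [0.6881 0.3306]
rr [0.7265 0.1612]
fl [0.5102 0.2973]
fr [0.5332 0.1074]
fl [0.5134 0.3014 0.1523] 0.0068
fr [0.5403 0.1164 0.1443] 0.017
rr [0.7316 0.1637 0.1377] 0.001
rl [0.6929 0.3363 0.138 ] 0.0026
kup [ 0.6426 -0.115   0.1138] 0.0049
klow [ 0.6431 -0.1149  0.0269] 0.0032
gtopfree [ 0.6312 -0.2744  0.1191] 0.0036
gtophinge [ 0.6394 -0.1243  0.117 ] 0.0038
g hinge top [ 0.6372 -0.121 ]
g free top [ 0.6308 -0.2748]
kup top [ 0.6405 -0.1156]
klow top [ 0.6408 -0.1145]
pin up [0.49   0.2835]
pin low [0.4901 0.2834]
flask [0.8761 0.4045]
tumbler [0.5659 0.4838]
flask [ 0.5914 -0.4949]
decoyH [ 0.3967 -0.116 ]
decoyF [ 0.4375 -0.3548]
keypad [0.7681 0.002 ]
purpleA [ 0.7913 -0.3367]
purpleB [ 0.6406 -0.3889]
```

```bash
cat >> h.py <<'E'
def row(x,y,z,yaw):
    s=r.get_state(); A=E(s['eef_rot']); B=E([180,0,yaw]); d=A.T@(np.array([x,y,z])-s['tcp_pos'])/.03
    print('t',s['time_s'],'row',d.round(3).tolist(),R.from_matrix(A.T@B).as_rotvec(degrees=True).round(2).tolist())
E
python3 -c "
from h import *
row(.634,-.198,.235,-92.5)"
```

```text
t 0.35 row [22.127, 21.74, -0.279] [0.02, -0.02, 73.2]
```

```bash
D='x'; python3 -m crank '[{"xyz":[1.4,1.4,-0.3],"delta_rot":[0,0,5],"claw":0.3},{"xyz":[3,2.9,-0.3],"delta_rot":[0,0,10],"claw":0.3},{"xyz":[4.4,4.3,-0.3],"delta_rot":[0,0,15],"claw":0.3},{"xyz":[5.9,5.8,-0.3],"delta_rot":[0,0,20],"claw":0.3},{"xyz":[7.4,7.2,-0.3],"delta_rot":[0,0,25],"claw":0.3},{"xyz":[8.8,8.7,-0.3],"delta_rot":[0,0,30],"claw":0.3},{"xyz":[10.3,10.1,-0.3],"delta_rot":[0,0,35],"claw":0.3},{"xyz":[11.8,11.6,-0.3],"delta_rot":[0,0,40],"claw":0.3},{"xyz":[13.3,13,-0.3],"delta_rot":[0,0,45],"claw":0.3},{"xyz":[14.7,14.5,-0.3],"delta_rot":[0,0,50],"claw":0.3},{"xyz":[16.2,15.9,-0.3],"delta_rot":[0,0,55],"claw":0.3},{"xyz":[17.7,17.4,-0.3],"delta_rot":[0,0,60],"claw":0.3},{"xyz":[19.2,18.8,-0.3],"delta_rot":[0,0,65],"claw":0.3},{"xyz":[20.6,20.3,-0.3],"delta_rot":[0,0,70],"claw":0.3},{"xyz":[22.1,21.7,-0.3],"delta_rot":[0,0,73.2],"claw":0.3},{"xyz":[22.1,21.7,-0.3],"delta_rot":[0,0,73.2],"claw":0.3},{"xyz":[22.1,21.7,-0.3],"delta_rot":[0,0,73.2],"claw":0.3},{"xyz":[22.1,21.7,-0.3],"delta_rot":[0,0,73.2],"claw":0.3}]'
python3 - <<'E'
from h import *
c=cam('wrist'); i=cv2.convertScaleAbs(c['img'],alpha=1.5)
for p in [[.6372,-.121,.13],[.6308,-.2748,.13],[.6405,-.1156,.123],[.634,-.198,.13]]: print(proj(c,p).round(0))
print(r.get_state()['joints'].round(1))
cv2.imwrite('pics/w1.png',i)
E
```

```text
time_s: 2.6
tcp_pos: [0.6335, -0.1955, 0.236]
eef_rot: [-180.0, 0.0, -92.4]
contact_force: [0.0, 1.5, 0.4]
gripper_width: 0.0611
gripper_force: 0.0
[283. 294.]
[282.  87.]
[279. 296.]
[283. 198.]
[ -0.3  19.1  -0.2  -0.  -70.7  -2.1]
```

View pics/w1.png

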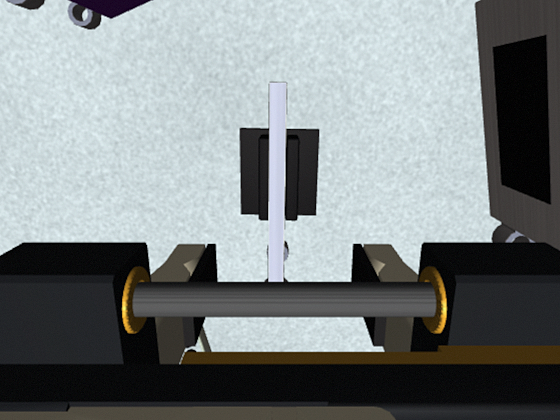

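The wrist view shows the smaller silver gate's top edge running from (278,82) at the free end down to about (276,280). The black stand is below it, the purple gate is at top left and the large decoy is at right. I'll fit the edge line.

Run:
```python
from h import *
c=cam('wrist'); g=c['img'].astype(int); P=[];W=[]
h=cv2.cvtColor(c['img'],cv2.COLOR_BGR2HSV)
for v in range(86,240,6):
    rowp=cv2.cvtColor(c['img'],cv2.COLOR_BGR2GRAY)[v,258:300].astype(float); d=np.diff(cv2.GaussianBlur(rowp[None],(5,1),0)[0])
    if v in(86,110,152,200): print(v,c['img'][v,258:300].mean(1).astype(int).tolist())
m=((g[:,:,0]-g[:,:,2]>10)&(g.min(2)>100))
m[:,:262]=0;m[:,294:]=0
for v in range(86,276,4):
    x=np.where(m[v])[0]
    if len(x)>8: P.append(onz(c,x.mean(),v,.13));W.append(len(x))
P=np.array(P);k=np.polyfit(P[:,1],P[:,0],1);print(len(P),W,'slope',k,'yaw',np.degrees(np.arctan(-k[0])))
print('free end',onz(c,278,81.5,.13))
```

```text
86 [132, 134, 138, 141, 145, 143, 145, 144, 144, 146, 147, 146, 144, 146, 149, 147, 148, 148, 147, 144, 145, 144, 144, 145, 142, 141, 140, 139, 126, 136, 150, 145, 145, 145, 144, 142, 140, 143, 145, 146, 144, 143]
110 [130, 130, 131, 135, 138, 139, 141, 144, 146, 149, 115, 127, 147, 145, 148, 150, 147, 148, 146, 145, 142, 141, 143, 143, 143, 140, 139, 141, 116, 121, 141, 140, 140, 143, 145, 144, 141, 138, 138, 138, 140, 137]
152 [16, 11, 18, 21, 23, 22, 23, 23, 24, 21, 13, 113, 151, 148, 147, 148, 148, 147, 146, 144, 141, 141, 142, 141, 141, 140, 149, 110, 34, 3, 22, 25, 22, 25, 24, 24, 24, 23, 22, 21, 11, 16]
200 [16, 10, 17, 21, 21, 20, 18, 21, 20, 12, 61, 129, 150, 147, 147, 147, 146, 145, 144, 142, 141, 139, 139, 141, 142, 149, 124, 50, 0, 18, 23, 22, 20, 21, 20, 19, 19, 19, 16, 10, 17, 23]
48 [27, 26, 23, 25, 25, 22, 26, 27, 24, 22, 25, 15, 15, 15, 15, 15, 15, 15, 16, 16, 16, 16, 16, 15, 16, 15, 15, 15, 15, 15, 15, 15, 15, 15, 27, 25, 24, 30, 25, 24, 22, 22, 22, 26, 24, 28, 27, 29] slope [0.05267535 0.64859431] yaw -3.0152881886079506
free end [ 0.63360692 -0.27855333  0.13      ]
```

Run:
```python
from h import *
c=cam('wrist')
P=np.array([onz(c,u,v,.13) for u,v in [(278,86),(277.3,110),(277.1,152),(276.4,200)]])
k=np.polyfit(P[:,1],P[:,0],1);yaw=np.degrees(np.arctan(-k[0]));f=onz(c,278,81.5,.13)
print(P.round(4),yaw)
y=np.array([-np.sin(np.radians(yaw)),np.cos(np.radians(yaw))]);m=np.array([np.polyval(k,f[1]),f[1]])+.075*y
print('mid',m);row(m[0],m[1],.10,yaw-90)
```

```text
[[ 0.6338 -0.2757  0.13  ]
 [ 0.635  -0.2601  0.13  ]
 [ 0.6365 -0.2316  0.13  ]
 [ 0.6387 -0.1968  0.13  ]] -3.4267355047724575
mid [ 0.63825723 -0.20368247]
t 2.75 row [0.27, -0.16, 4.542] [-0.05, 0.0, 1.02]
```

```bash
python3 -m crank '[{"xyz":[0.27,-0.16,1],"delta_rot":[0,0,1],"claw":0.3},{"xyz":[0.27,-0.16,2.5],"delta_rot":[0,0,1],"claw":0.3},{"xyz":[0.27,-0.16,4],"delta_rot":[0,0,1],"claw":0.3},{"xyz":[0.27,-0.16,4.6],"delta_rot":[0,0,1],"claw":0.3},{"xyz":[0.27,-0.16,4.6],"delta_rot":[0,0,1],"claw":0.3},{"xyz":[0.27,-0.16,4.6],"delta_rot":[0,0,1],"claw":0.7},{"xyz":[0.27,-0.16,4.6],"delta_rot":[0,0,1],"claw":1},{"xyz":[0.27,-0.16,4.6],"delta_rot":[0,0,1],"claw":1},{"xyz":[0.27,-0.16,4.6],"delta_rot":[0,0,1],"claw":1},{"xyz":[0.27,-0.16,4.6],"delta_rot":[0,0,1],"claw":1}]' 40
```

```text
time_s: 4.0
tcp_pos: [0.6382, -0.2048, 0.0977]
eef_rot: [-180.0, -0.0, -93.5]
contact_force: [0.8, 0.2, 0.3]
gripper_width: 0.0166
gripper_force: 0.0
```

```bash
python3 -m crank '[{"xyz":[0,0,0],"delta_rot":[0,0,0],"claw":1},{"xyz":[0,0,0],"delta_rot":[0,0,0],"claw":1},{"xyz":[0,0,0],"delta_rot":[0,0,0],"claw":1},{"xyz":[0,0,-0.2],"delta_rot":[0,0,0],"claw":1},{"xyz":[0,0,-0.5],"delta_rot":[0,0,0],"claw":1},{"xyz":[0,0,-1],"delta_rot":[0,0,0],"claw":1},{"xyz":[0,0,-1.6],"delta_rot":[0,0,0],"claw":1},{"xyz":[0,0,-2.3],"delta_rot":[0,0,0],"claw":1},{"xyz":[0,0,-3],"delta_rot":[0,0,0],"claw":1},{"xyz":[0,0,-3.7],"delta_rot":[0,0,0],"claw":1},{"xyz":[0,0,-4.2],"delta_rot":[0,0,0],"claw":1},{"xyz":[0,0,-4.2],"delta_rot":[0,0,0],"claw":1},{"xyz":[0,0,-4.2],"delta_rot":[0,0,0],"claw":1}]' 40
python3 - <<'E'
from h import *
s=r.get_state();print({k:s[k] for k in('time_s','contact_force','moment','tcp_pos')})
for n in('scene','top','wrist'):
    c=cam(n);cv2.imwrite(f'pics/{n}2.png',c['img'])
E
```

```text
time_s: 5.62
tcp_pos: [0.6377, -0.2046, 0.2229]
eef_rot: [179.9, 0.0, -93.5]
contact_force: [0.1, 0.1, -3.0]
gripper_width: 0.0119
gripper_force: 40.0
{'time_s': 5.625, 'contact_force': array([ 0.14823369,  0.0744589 , -2.98948244]), 'moment': array([ 0.01083962, -0.03365729,  0.00542385]), 'tcp_pos': array([ 0.63767072, -0.20460469,  0.22285833])}
```

```bash
python3 -c "
from h import *
row(.512,.2,.28,50)"
```

```text
t 5.775 row [-13.209, 5.008, -1.907] [0.04, 0.13, -143.5]
```

```bash
python3 -m crank '[{"xyz":[0,0,-0.8],"delta_rot":[0,0,-4],"claw":1},{"xyz":[-0.5,0.2,-1.9],"delta_rot":[0,0,-12],"claw":1},{"xyz":[-1.5,0.6,-1.9],"delta_rot":[0,0,-20],"claw":1},{"xyz":[-2.6,1,-1.9],"delta_rot":[0,0,-29],"claw":1},{"xyz":[-3.7,1.4,-1.9],"delta_rot":[0,0,-38],"claw":1},{"xyz":[-4.8,1.8,-1.9],"delta_rot":[0,0,-47],"claw":1},{"xyz":[-5.9,2.2,-1.9],"delta_rot":[0,0,-56],"claw":1},{"xyz":[-7,2.6,-1.9],"delta_rot":[0,0,-65],"claw":1},{"xyz":[-8,3,-1.9],"delta_rot":[0,0,-74],"claw":1},{"xyz":[-9,3.4,-1.9],"delta_rot":[0,0,-83],"claw":1},{"xyz":[-10,3.8,-1.9],"delta_rot":[0,0,-92],"claw":1},{"xyz":[-11,4.2,-1.9],"delta_rot":[0,0,-101],"claw":1},{"xyz":[-12,4.6,-1.9],"delta_rot":[0,0,-110],"claw":1},{"xyz":[-12.8,4.9,-1.9],"delta_rot":[0,0,-119],"claw":1},{"xyz":[-13.2,5,-1.9],"delta_rot":[0,0,-128],"claw":1},{"xyz":[-13.2,5,-1.9],"delta_rot":[0,0,-136],"claw":1},{"xyz":[-13.2,5,-1.9],"delta_rot":[0,0,-143.5],"claw":1},{"xyz":[-13.2,5,-1.9],"delta_rot":[0,0,-143.5],"claw":1},{"xyz":[-13.2,5,-1.9],"delta_rot":[0,0,-143.5],"claw":1},{"xyz":[-13.2,5,-1.9],"delta_rot":[0,0,-143.5],"claw":1}]'
python3 - <<'E'
from h import *
import pickle
c=cam('wrist');pickle.dump(c,open('B.pkl','wb'))
print(proj(c,[.49,.2835,.137]),proj(c,[.49,.2835,.115]),proj(c,[.49,.2835,.052]))
cv2.imwrite('pics/B.png',cv2.convertScaleAbs(c['img'],alpha=1.4))
row(.468,.367,.28,-130)
E
```

```text
time_s: 8.28
tcp_pos: [0.5125, 0.1995, 0.2805]
eef_rot: [-180.0, 0.0, 49.9]
contact_force: [0.1, -0.8, -2.2]
gripper_width: 0.0121
gripper_force: 40.0
[192.41212606 124.9395278 ] [198.48415823 122.90881917] [212.10945528 118.35202377]
t 8.325 row [3.314, -4.73, 0.017] [0.01, -0.0, 179.93]
```

View pics/B.png

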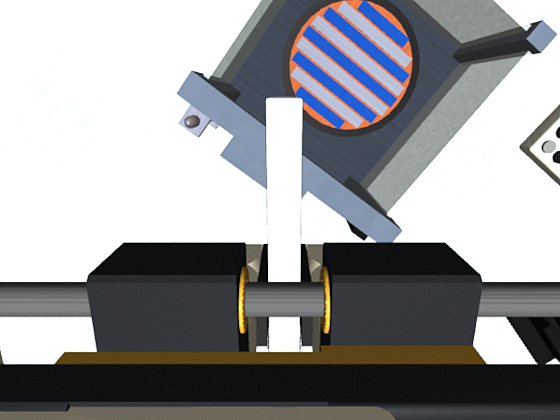

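The pin is clear at (192,121), the crossbar runs (185,80)→(400,232), and the held gate's free end is at (284,98). Now the opposite view, to cancel the camera offset.

```bash
python3 -m crank '[{"xyz":[0.1,-0.2,0],"delta_rot":[0,0,5],"claw":1},{"xyz":[0.3,-0.4,0],"delta_rot":[0,0,14],"claw":1},{"xyz":[0.5,-0.7,0],"delta_rot":[0,0,24],"claw":1},{"xyz":[0.7,-1,0],"delta_rot":[0,0,34],"claw":1},{"xyz":[0.9,-1.3,0],"delta_rot":[0,0,44],"claw":1},{"xyz":[1.1,-1.6,0],"delta_rot":[0,0,54],"claw":1},{"xyz":[1.3,-1.9,0],"delta_rot":[0,0,64],"claw":1},{"xyz":[1.5,-2.2,0],"delta_rot":[0,0,74],"claw":1},{"xyz":[1.7,-2.5,0],"delta_rot":[0,0,84],"claw":1},{"xyz":[1.9,-2.8,0],"delta_rot":[0,0,94],"claw":1},{"xyz":[2.1,-3.1,0],"delta_rot":[0,0,104],"claw":1},{"xyz":[2.3,-3.4,0],"delta_rot":[0,0,114],"claw":1},{"xyz":[2.5,-3.7,0],"delta_rot":[0,0,124],"claw":1},{"xyz":[2.8,-4,0],"delta_rot":[0,0,134],"claw":1},{"xyz":[3,-4.3,0],"delta_rot":[0,0,144],"claw":1},{"xyz":[3.2,-4.6,0],"delta_rot":[0,0,154],"claw":1},{"xyz":[3.3,-4.7,0],"delta_rot":[0,0,164],"claw":1},{"xyz":[3.3,-4.7,0],"delta_rot":[0,0,173],"claw":1},{"xyz":[3.3,-4.7,0],"delta_rot":[0,0,179.9],"claw":1},{"xyz":[3.3,-4.7,0],"delta_rot":[0,0,179.9],"claw":1}]'
python3 -m crank '[{"xyz":[0,0,0],"delta_rot":[0,0,0],"claw":1},{"xyz":[0,0,0],"delta_rot":[0,0,0],"claw":1},{"xyz":[0,0,0],"delta_rot":[0,0,0],"claw":1}]'
python3 - <<'E'
from h import *
import pickle
a=cam('wrist');pickle.dump(a,open('A.pkl','wb'));b=pickle.load(open('B.pkl','rb'))
x=cv2.resize(a['img'][60:180,130:260],None,fx=3,fy=3,interpolation=2);y=cv2.resize(b['img'][60:180,130:260],None,fx=3,fy=3,interpolation=2)
cv2.imwrite('pics/AB.png',cv2.convertScaleAbs(np.hstack([x,y]),alpha=1.1))
for c in(a,b): print(proj(c,[.49,.2835,.137]))
E
```

```text
time_s: 10.82
tcp_pos: [0.4682, 0.366, 0.2805]
eef_rot: [-180.0, -0.0, -129.9]
contact_force: [-0.8, 0.4, -2.6]
gripper_width: 0.0118
gripper_force: 40.0
time_s: 11.2
tcp_pos: [0.4682, 0.3661, 0.2806]
eef_rot: [180.0, -0.0, -129.9]
contact_force: [-0.5, -0.2, -2.1]
gripper_width: 0.0119
gripper_force: 40.0
[195.61592832 128.27377964]
[192.41212606 124.9395278 ]
```

View pics/AB.png

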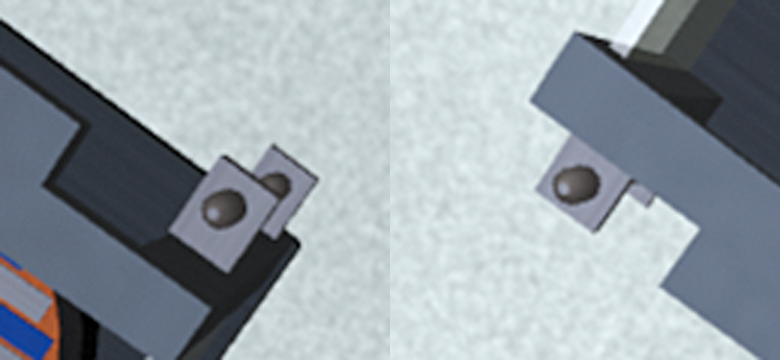

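In the crops, the pin centre is at A (204.7,129.7) and B (192.3,121.7) in full pixels. The crossbar's front edge in B runs through crop (531,100)→(698,228). Computing the hinge, camera bias and guard yaw.

Run:
```python
from h import *
import pickle
a,b=[pickle.load(open(n+'.pkl','rb')) for n in 'AB']
ha=onz(a,204.7,129.7,.122);hb=onz(b,192.3,121.7,.122)
print('A',ha,'B',hb); A=E([180,0,-129.9])
hinge=(ha+hb)/2; print('hinge',hinge,'bias tool A',A.T@(ha-hinge))
Tb=lambda x,y:(130+(x-390)/3,60+y/3)
p,q=onz(b,*Tb(531,100),.156),onz(b,*Tb(698,228),.156);d=q-p;print('yaw B front',np.degrees(np.arctan2(d[0],-d[1])))
p,q=onz(b,*Tb(580,33),.156),onz(b,*Tb(780,185),.156);d=q-p;print('yaw B back',np.degrees(np.arctan2(d[0],-d[1])))
Ta=lambda x,y:(130+x/3,60+y/3)
p,q=onz(a,*Ta(208,305),.156),onz(a,*Ta(45,185),.156);d=q-p;print('yaw A',np.degrees(np.arctan2(d[0],-d[1])))
# gate free end in both wrist views, tool frame
for c in(a,b):
    g=cv2.cvtColor(c['img'],cv2.COLOR_BGR2GRAY).astype(int); print('col',g[80:115,275:293].mean(1).astype(int).tolist()); print('rowpix',g[200,255:312].tolist())
```

```text
A [0.48851907 0.28789325 0.122     ] B [0.48829648 0.28685569 0.122     ]
hinge [0.48840778 0.28737447 0.122     ] bias tool A [-4.69380369e-04  2.47388879e-04  3.02963999e-20]
yaw B front 11.880517567543848
yaw B back 12.832615721874207
yaw A 12.250591830228045
col [185, 186, 187, 186, 183, 180, 180, 183, 185, 185, 184, 184, 185, 187, 193, 173, 91, 100, 178, 188, 185, 184, 184, 185, 185, 184, 185, 184, 184, 185, 185, 185, 185, 184, 185]
rowpix [189, 182, 180, 187, 195, 196, 196, 193, 192, 191, 192, 164, 164, 182, 182, 183, 184, 185, 187, 187, 187, 188, 188, 187, 188, 187, 186, 184, 183, 181, 180, 180, 179, 181, 181, 182, 181, 181, 181, 179, 179, 179, 177, 178, 181, 183, 152, 166, 192, 193, 196, 195, 194, 194, 190, 188, 188]
col [57, 55, 54, 54, 53, 53, 52, 51, 50, 49, 49, 49, 49, 48, 47, 49, 61, 98, 169, 207, 200, 199, 199, 199, 199, 199, 199, 199, 199, 199, 199, 199, 199, 199, 199]
rowpix [198, 197, 196, 195, 196, 197, 202, 203, 199, 196, 203, 154, 170, 202, 198, 198, 199, 201, 202, 202, 201, 203, 204, 202, 202, 201, 201, 199, 198, 196, 195, 195, 195, 195, 196, 196, 195, 196, 195, 193, 193, 193, 192, 193, 197, 180, 188, 204, 203, 201, 200, 198, 194, 193, 197, 205, 208]
```

Run:
```python
from h import *
c=cam('wrist');H=c['hand_eye']
def tool(u,v,z):
    d=H[:3,:3]@np.array([(u-c['cx'])/c['f'],-(v-c['cy'])/c['f'],-1]); o=H[:3,3]; return o+d*(z-o[2])/d[2]
f=tool(284,97,-.0323);g=tool(284,200,-.0323);print(f,g)
k=f[0]-.164; print('knuckle tool x',k)
hinge=np.array([.4884,.2874])
yaw=-148; t=np.radians(yaw); R2=np.array([[np.cos(t),np.sin(t)],[np.sin(t),-np.cos(t)]])
T=hinge-R2@[k,0]; print('TCP seat',T, 'TCP z seat',.0877+.020)
pre=T+np.array([-np.cos(np.radians(12.3)),-np.sin(np.radians(12.3))])*.05
print('pre',pre); row(*pre,.2805,yaw)
```

```text
[ 7.40606143e-02 -6.26153911e-05 -3.23000000e-02] [ 3.98550514e-02 -7.20881695e-05 -3.23000000e-02]
knuckle tool x -0.08993938573282753
TCP seat [0.41212708 0.23973939] TCP z seat 0.1077
pre [0.3632748  0.22908787]
t 11.3 row [5.747, -0.244, 0.002] [0.0, -0.0, 18.12]
```

```bash
python3 -m crank '[{"xyz":[0.8,0,0],"delta_rot":[0,0,4],"claw":1},{"xyz":[2.4,-0.1,0],"delta_rot":[0,0,10],"claw":1},{"xyz":[4,-0.2,0],"delta_rot":[0,0,16],"claw":1},{"xyz":[5.2,-0.24,0],"delta_rot":[0,0,18.1],"claw":1},{"xyz":[5.75,-0.24,0],"delta_rot":[0,0,18.1],"claw":1},{"xyz":[5.75,-0.24,0.8],"delta_rot":[0,0,18.1],"claw":1},{"xyz":[5.75,-0.24,2],"delta_rot":[0,0,18.1],"claw":1},{"xyz":[5.75,-0.24,3.2],"delta_rot":[0,0,18.1],"claw":1},{"xyz":[5.75,-0.24,4.1],"delta_rot":[0,0,18.1],"claw":1},{"xyz":[5.75,-0.24,4.35],"delta_rot":[0,0,18.1],"claw":1},{"xyz":[5.75,-0.24,4.35],"delta_rot":[0,0,18.1],"claw":1},{"xyz":[5.75,-0.24,4.35],"delta_rot":[0,0,18.1],"claw":1}]'
python3 -c "
from h import *
row(.4121,.2397,.150,-148)"
```

```text
time_s: 12.8
tcp_pos: [0.3637, 0.2299, 0.1512]
eef_rot: [180.0, 0.1, -148.0]
contact_force: [-0.1, 0.5, -2.5]
gripper_width: 0.0116
gripper_force: 40.0
t 12.8 row [-1.541, -0.58, 0.042] [0.03, 0.11, 0.03]
```

```bash
python3 -m crank '[{"xyz":[-0.3,-0.1,0],"delta_rot":[0,0,0],"claw":1},{"xyz":[-0.7,-0.26,0],"delta_rot":[0,0,0],"claw":1},{"xyz":[-1.1,-0.41,0],"delta_rot":[0,0,0],"claw":1},{"xyz":[-1.4,-0.53,0],"delta_rot":[0,0,0],"claw":1},{"xyz":[-1.54,-0.58,0],"delta_rot":[0,0,0],"claw":1},{"xyz":[-1.54,-0.58,0],"delta_rot":[0,0,0],"claw":1},{"xyz":[-1.54,-0.58,0],"delta_rot":[0,0,0],"claw":1}]'
python3 - <<'E'
from h import *
t=cam('top');s=cam('scene')
for c in(t,s): print(proj(c,[.4884,.2874,.137]),proj(c,[.4884,.2874,.157]))
u,v=proj(t,[.4884,.2874,.15]).astype(int);a=cv2.resize(t['img'][v-35:v+35,u-45:u+45],None,fx=4.4,fy=4.4,interpolation=2)
u,v=proj(s,[.4884,.2874,.13]).astype(int);b=cv2.resize(s['img'][v-35:v+35,u-45:u+45],None,fx=4.4,fy=4.4,interpolation=2)
cv2.imwrite('pics/in.png',cv2.convertScaleAbs(np.hstack([a,b]),alpha=1.7)); row(.4121,.2397,.150,-148)
E
```

```text
time_s: 13.68
tcp_pos: [0.4112, 0.2387, 0.15]
eef_rot: [-180.0, -0.0, -148.0]
contact_force: [-0.7, -0.2, -2.1]
gripper_width: 0.0113
gripper_force: 40.0
[167.26229678 246.43044736] [165.62219545 245.83039381]
[354.18654554 167.47208915] [354.90806061 162.75175192]
t 13.775 row [-0.04, 0.009, 0.005] [0.0, 0.01, 0.02]
```

View pics/in.png

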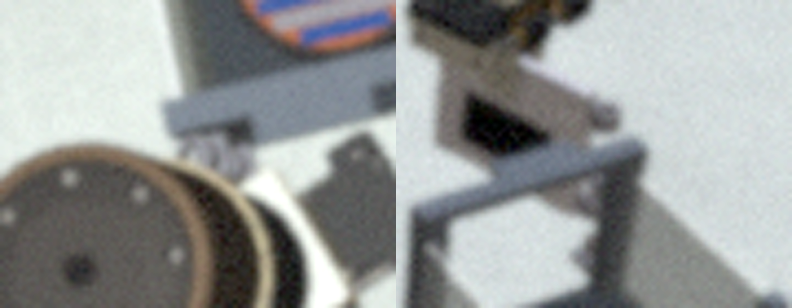

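The scene view shows the upper knuckle over the hinge post, and the top view is partly hidden by the wrist but agrees. Lowering slowly and watching the force.

```bash
python3 -m crank '[{"xyz":[-0.04,0.01,0.05],"delta_rot":[0,0,0],"claw":1},{"xyz":[-0.04,0.01,0.2],"delta_rot":[0,0,0],"claw":1},{"xyz":[-0.04,0.01,0.35],"delta_rot":[0,0,0],"claw":1},{"xyz":[-0.04,0.01,0.5],"delta_rot":[0,0,0],"claw":1},{"xyz":[-0.04,0.01,0.6],"delta_rot":[0,0,0],"claw":1},{"xyz":[-0.04,0.01,0.7],"delta_rot":[0,0,0],"claw":1},{"xyz":[-0.04,0.01,0.8],"delta_rot":[0,0,0],"claw":1},{"xyz":[-0.04,0.01,0.8],"delta_rot":[0,0,0],"claw":1}]'
python3 -m crank '[{"xyz":[0,0,0.06],"delta_rot":[0,0,0],"claw":1},{"xyz":[0,0,0.12],"delta_rot":[0,0,0],"claw":1},{"xyz":[0,0,0.12],"delta_rot":[0,0,0],"claw":1}]'
```

```text
time_s: 14.78
tcp_pos: [0.4122, 0.2397, 0.1258]
eef_rot: [-180.0, -0.0, -148.0]
contact_force: [-0.0, 0.0, -2.6]
gripper_width: 0.0115
gripper_force: 40.0
time_s: 15.15
tcp_pos: [0.4122, 0.2397, 0.1223]
eef_rot: [-180.0, -0.0, -148.0]
contact_force: [0.8, -0.3, -3.0]
gripper_width: 0.0114
gripper_force: 40.0
```

```bash
python3 -m crank '[{"xyz":[0,0,0.08],"delta_rot":[0,0,0],"claw":1},{"xyz":[0,0,0.16],"delta_rot":[0,0,0],"claw":1},{"xyz":[0,0,0.16],"delta_rot":[0,0,0],"claw":1}]'
python3 -m crank '[{"xyz":[0,0,0.08],"delta_rot":[0,0,0],"claw":1},{"xyz":[0,0,0.16],"delta_rot":[0,0,0],"claw":1},{"xyz":[0,0,0.2],"delta_rot":[0,0,0],"claw":1},{"xyz":[0,0,0.2],"delta_rot":[0,0,0],"claw":1}]'
```

```text
time_s: 15.52
tcp_pos: [0.4122, 0.2396, 0.1174]
eef_rot: [-180.0, -0.0, -148.0]
contact_force: [0.9, -0.8, -3.0]
gripper_width: 0.0116
gripper_force: 40.0
time_s: 16.02
tcp_pos: [0.4123, 0.2397, 0.1115]
eef_rot: [-180.0, -0.0, -148.0]
contact_force: [0.4, -0.4, -3.6]
gripper_width: 0.0121
gripper_force: 40.0
```

```bash
for i in 1 2; do python3 -m crank '[{"xyz":[0,0,0.04],"delta_rot":[0,0,0],"claw":1},{"xyz":[0,0,0.06],"delta_rot":[0,0,0],"claw":1},{"xyz":[0,0,0.06],"delta_rot":[0,0,0],"claw":1}]' | grep -E "pos|contact"; done
```

```text
tcp_pos: [0.4123, 0.2397, 0.1098]
contact_force: [0.6, 0.3, -2.7]
tcp_pos: [0.4123, 0.2397, 0.108]
contact_force: [0.4, -0.8, -2.6]
```

```bash
python3 -m crank '[{"xyz":[0,0,0.03],"delta_rot":[0,0,0],"claw":1},{"xyz":[0,0,0.03],"delta_rot":[0,0,0],"claw":1},{"xyz":[0,0,0.03],"delta_rot":[0,0,0],"claw":1}]' | grep -E "pos|contact"; python3 -m crank '[{"xyz":[0,0,0.03],"delta_rot":[0,0,0],"claw":1},{"xyz":[0,0,0.03],"delta_rot":[0,0,0],"claw":1},{"xyz":[0,0,0.03],"delta_rot":[0,0,0],"claw":1}]' | grep -E "pos|contact"
```

```text
tcp_pos: [0.4125, 0.2399, 0.1074]
contact_force: [-0.0, -0.3, 0.6]
tcp_pos: [0.4125, 0.2398, 0.1069]
contact_force: [-4.2, -2.2, 6.4]
```

```bash
python3 -m crank '[{"xyz":[0,0,-0.03],"delta_rot":[0,0,0],"claw":1},{"xyz":[0,0,-0.03],"delta_rot":[0,0,0],"claw":1},{"xyz":[0,0,-0.03],"delta_rot":[0,0,0],"claw":0.75},{"xyz":[0,0,-0.03],"delta_rot":[0,0,0],"claw":0.6},{"xyz":[0,0,-0.03],"delta_rot":[0,0,0],"claw":0.5},{"xyz":[0,0,-0.03],"delta_rot":[0,0,0],"claw":0.5},{"xyz":[0,0,-0.03],"delta_rot":[0,0,0],"claw":0.5},{"xyz":[0,0,-0.6],"delta_rot":[0,0,0],"claw":0.5},{"xyz":[0,0,-1.6],"delta_rot":[0,0,0],"claw":0.5},{"xyz":[0,0,-2.6],"delta_rot":[0,0,0],"claw":0.5},{"xyz":[0,0,-3.6],"delta_rot":[0,0,0],"claw":0.5},{"xyz":[0,0,-4],"delta_rot":[0,0,0],"claw":0.5},{"xyz":[0,0,-4],"delta_rot":[0,0,0],"claw":0.5}]' 20
python3 - <<'E'
from h import *
s=cam('scene');w=cam('wrist')
u,v=proj(s,[.4584,.25,.1]).astype(int);b=cv2.resize(s['img'][v-50:v+50,u-50:u+50],None,fx=4,fy=4,interpolation=2)
a=cv2.resize(w['img'],(533,400))[:,66:466]
cv2.imwrite('pics/rel.png',np.hstack([cv2.convertScaleAbs(b,alpha=1.7),a]))
E
```

```text
time_s: 19.15
tcp_pos: [0.4124, 0.24, 0.2265]
eef_rot: [180.0, 0.1, -148.0]
contact_force: [0.2, 1.0, -0.3]
gripper_width: 0.0439
gripper_force: 0.0
```

View pics/rel.png

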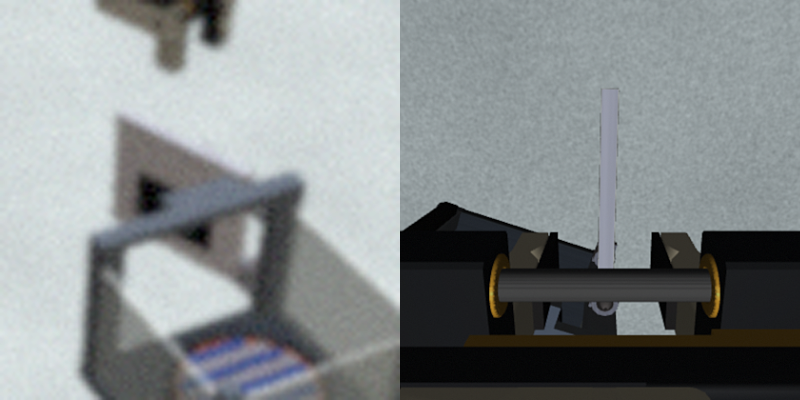

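The gate hangs on its own, about 70° open, and the wrist view shows the upper knuckle seated round the pin. Next I'll go to the outer face near the free edge with the fingers shut.

```bash
cat >> h.py <<'E'
H=np.array([.4884,.2874])
def gp(gy,s,n):
    t=np.radians(gy); return H-s*np.array([-np.sin(t),np.cos(t)])+n*np.array([np.cos(t),np.sin(t)])
E
python3 -c "
from h import *
p=gp(-58,.135,-.045);print(p,np.hypot(*p));row(*p,.2265,-148);row(*p,.115,-148)"
```

```text
[0.35006714 0.25402306] 0.4325213514575015
t 19.25 row [1.488, 1.504, -0.044] [-0.01, -0.09, -0.01]
t 19.25 row [1.482, 1.504, 3.673] [-0.01, -0.09, -0.01]
```

```bash
python3 -m crank '[{"xyz":[0.5,0.5,0],"delta_rot":[0,0,0],"claw":1},{"xyz":[1.2,1.2,0],"delta_rot":[0,0,0],"claw":1},{"xyz":[1.5,1.5,0],"delta_rot":[0,0,0],"claw":1},{"xyz":[1.5,1.5,0],"delta_rot":[0,0,0],"claw":1},{"xyz":[1.5,1.5,0.3],"delta_rot":[0,0,0],"claw":1},{"xyz":[1.5,1.5,1.2],"delta_rot":[0,0,0],"claw":1},{"xyz":[1.5,1.5,2.2],"delta_rot":[0,0,0],"claw":1},{"xyz":[1.5,1.5,3.2],"delta_rot":[0,0,0],"claw":1},{"xyz":[1.5,1.5,3.65],"delta_rot":[0,0,0],"claw":1},{"xyz":[1.5,1.5,3.65],"delta_rot":[0,0,0],"claw":1},{"xyz":[1.5,1.5,3.65],"delta_rot":[0,0,0],"claw":1}]' 20
python3 - <<'E'
from h import *
s=r.get_state();p=s['tcp_pos'][:2];B=E([180,0,-148])
print(s['joints'].round(0))
for gy in range(-58,-7,3):
    q=gp(gy,.135,-.045+min(.018,.009*(gy+58)/3)); d=B.T@np.r_[q-p,0]/.03; print(gy,d[:2].round(2),'rz',-(gy+58))
E
```

```text
time_s: 20.62
tcp_pos: [0.3509, 0.2546, 0.1175]
eef_rot: [180.0, 0.1, -148.0]
contact_force: [-0.3, 0.7, 0.0]
gripper_width: 0.001
gripper_force: 0.0
[  62.    4.  -37.    0.  -49. -120.]
-58 [ 0.03 -0.  ] rz 0
-55 [ 0.09 -0.54] rz -3
-52 [ 0.1  -1.08] rz -6
-49 [ 0.12 -1.32] rz -9
-46 [ 0.12 -1.56] rz -12
-43 [ 0.11 -1.8 ] rz -15
-40 [ 0.09 -2.04] rz -18
-37 [ 0.06 -2.27] rz -21
-34 [ 0.01 -2.51] rz -24
-31 [-0.05 -2.74] rz -27
-28 [-0.12 -2.97] rz -30
-25 [-0.2 -3.2] rz -33
-22 [-0.3  -3.42] rz -36
-19 [-0.4  -3.63] rz -39
-16 [-0.52 -3.84] rz -42
-13 [-0.65 -4.05] rz -45
-10 [-0.79 -4.24] rz -48
```

```bash
python3 -m crank '[{"xyz":[0.05,-0.2,0],"delta_rot":[0,0,0],"claw":1},{"xyz":[0.05,-0.4,0],"delta_rot":[0,0,-2],"claw":1},{"xyz":[0.08,-0.6,0],"delta_rot":[0,0,-4],"claw":1},{"xyz":[0.1,-0.84,0],"delta_rot":[0,0,-5],"claw":1},{"xyz":[0.1,-1.08,0],"delta_rot":[0,0,-6],"claw":1},{"xyz":[0.12,-1.32,0],"delta_rot":[0,0,-9],"claw":1},{"xyz":[0.12,-1.56,0],"delta_rot":[0,0,-12],"claw":1},{"xyz":[0.11,-1.8,0],"delta_rot":[0,0,-15],"claw":1},{"xyz":[0.09,-2.04,0],"delta_rot":[0,0,-18],"claw":1},{"xyz":[0.06,-2.27,0],"delta_rot":[0,0,-21],"claw":1},{"xyz":[0.01,-2.51,0],"delta_rot":[0,0,-24],"claw":1},{"xyz":[-0.05,-2.74,0],"delta_rot":[0,0,-27],"claw":1},{"xyz":[-0.12,-2.97,0],"delta_rot":[0,0,-30],"claw":1},{"xyz":[-0.2,-3.2,0],"delta_rot":[0,0,-33],"claw":1},{"xyz":[-0.3,-3.42,0],"delta_rot":[0,0,-36],"claw":1},{"xyz":[-0.4,-3.63,0],"delta_rot":[0,0,-39],"claw":1},{"xyz":[-0.52,-3.82,0],"delta_rot":[0,0,-42],"claw":1},{"xyz":[-0.52,-3.82,0],"delta_rot":[0,0,-42],"claw":1}]'
python3 - <<'E'
from h import *
w=cam('wrist');g=w['img']
for gy in(-20,-16,-12,-8,0): print(gy,proj(w,np.r_[gp(gy,.164,0),.14]).round())
cv2.imwrite('pics/push.png',g)
E
```

```text
time_s: 22.88
tcp_pos: [0.4246, 0.1648, 0.1168]
eef_rot: [-180.0, -0.0, -106.1]
contact_force: [-0.0, 1.1, -0.4]
gripper_width: 0.0005
gripper_force: 0.0
-20 [240. 223.]
-16 [210. 222.]
-12 [179. 223.]
-8 [149. 226.]
0 [ 92. 238.]
```

View pics/push.png

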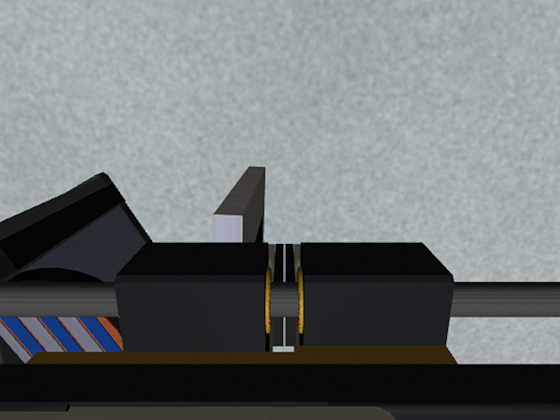

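The gate's free end shows at about (228,215), so its yaw is about −18° and it is following the finger gently. I'll continue slowly.

Run:
```python
from h import *
s=r.get_state();p=s['tcp_pos'][:2];B=E([180,0,-106])
for gy in np.arange(-16,15,2.):
    d=B.T@np.r_[gp(gy,.135,-.027)-p,0]/.03; print(gy,d[:2].round(2),'rz',-(gy+16))
```

```text
-16.0 [-0.01 -0.03] rz -0.0
-14.0 [ 0.01 -0.18] rz -2.0
-12.0 [ 0.04 -0.34] rz -4.0
-10.0 [ 0.06 -0.5 ] rz -6.0
-8.0 [ 0.07 -0.66] rz -8.0
-6.0 [ 0.07 -0.82] rz -10.0
-4.0 [ 0.07 -0.98] rz -12.0
-2.0 [ 0.07 -1.14] rz -14.0
0.0 [ 0.06 -1.3 ] rz -16.0
2.0 [ 0.04 -1.46] rz -18.0
4.0 [ 0.02 -1.62] rz -20.0
6.0 [-0.   -1.78] rz -22.0
8.0 [-0.04 -1.93] rz -24.0
10.0 [-0.08 -2.09] rz -26.0
12.0 [-0.12 -2.24] rz -28.0
14.0 [-0.17 -2.4 ] rz -30.0
```

```bash
python3 -m crank '[{"xyz":[0,-0.1,0],"delta_rot":[0,0,-1],"claw":1},{"xyz":[0.01,-0.2,0],"delta_rot":[0,0,-2.3],"claw":1},{"xyz":[0.04,-0.34,0],"delta_rot":[0,0,-4],"claw":1},{"xyz":[0.06,-0.48,0],"delta_rot":[0,0,-6],"claw":1},{"xyz":[0.07,-0.6,0],"delta_rot":[0,0,-7.5],"claw":1},{"xyz":[0.07,-0.72,0],"delta_rot":[0,0,-9],"claw":1},{"xyz":[0.07,-0.84,0],"delta_rot":[0,0,-10.3],"claw":1},{"xyz":[0.07,-0.94,0],"delta_rot":[0,0,-11.5],"claw":1},{"xyz":[0.07,-1.04,0],"delta_rot":[0,0,-12.7],"claw":1},{"xyz":[0.07,-1.14,0],"delta_rot":[0,0,-14],"claw":1},{"xyz":[0.06,-1.22,0],"delta_rot":[0,0,-15],"claw":1},{"xyz":[0.06,-1.3,0],"delta_rot":[0,0,-16],"claw":1},{"xyz":[0.05,-1.38,0],"delta_rot":[0,0,-17],"claw":1},{"xyz":[0.04,-1.46,0],"delta_rot":[0,0,-18],"claw":1},{"xyz":[0.03,-1.54,0],"delta_rot":[0,0,-19],"claw":1},{"xyz":[0.02,-1.62,0],"delta_rot":[0,0,-20],"claw":1},{"xyz":[0.01,-1.7,0],"delta_rot":[0,0,-21],"claw":1},{"xyz":[0,-1.78,0],"delta_rot":[0,0,-22],"claw":1},{"xyz":[0,-1.78,0],"delta_rot":[0,0,-22],"claw":1}]'
python3 - <<'E'
from h import *
w=cam('wrist');cv2.imwrite('pics/push2.png',w['img']);g=cv2.cvtColor(w['img'],cv2.COLOR_BGR2GRAY)
for gy in(0,2,4,6,8,10,12.3): print(gy,proj(w,np.r_[gp(gy,.164,0),.14]).round())
for v in(218,225,232): print(v,g[v,180:280:2].tolist())
s=r.get_state();p=s['tcp_pos'][:2];B=E([180,0,-84])
for gy in np.arange(6,17,1.):
    d=B.T@np.r_[gp(gy,.135,-.027)-p,0]/.03; print(gy,d[:2].round(2),'rz',-(gy-6))
E
```

```text
time_s: 25.3
tcp_pos: [0.4758, 0.1504, 0.1167]
eef_rot: [-180.0, -0.0, -84.0]
contact_force: [0.0, -0.3, 0.2]
gripper_width: 0.0002
gripper_force: 0.1
0 [256. 223.]
2 [241. 222.]
4 [226. 221.]
6 [210. 220.]
8 [195. 221.]
10 [180. 221.]
12.3 [163. 223.]
218 [52, 49, 51, 49, 53, 53, 53, 54, 53, 53, 51, 52, 40, 3, 175, 202, 198, 172, 194, 195, 199, 198, 199, 196, 195, 193, 192, 193, 192, 190, 187, 188, 153, 50, 56, 56, 55, 56, 56, 57, 56, 24, 188, 197, 204, 208, 206, 200, 195, 196]
225 [51, 52, 51, 49, 51, 54, 52, 52, 52, 52, 51, 50, 54, 21, 0, 211, 198, 175, 193, 195, 199, 198, 198, 196, 195, 193, 193, 194, 194, 191, 187, 190, 145, 51, 57, 57, 55, 56, 56, 57, 0, 25, 211, 199, 199, 192, 195, 193, 190, 193]
232 [53, 51, 52, 50, 49, 52, 54, 52, 54, 52, 52, 52, 51, 49, 8, 138, 203, 171, 194, 196, 199, 199, 197, 195, 193, 192, 192, 194, 193, 190, 187, 189, 142, 52, 56, 57, 55, 57, 60, 2, 0, 60, 213, 200, 193, 193, 195, 193, 193, 192]
6.0 [0. 0.] rz -0.0
7.0 [ 0.02 -0.08] rz -1.0
8.0 [ 0.03 -0.16] rz -2.0
9.0 [ 0.05 -0.24] rz -3.0
10.0 [ 0.06 -0.32] rz -4.0
11.0 [ 0.07 -0.4 ] rz -5.0
12.0 [ 0.07 -0.47] rz -6.0
13.0 [ 0.08 -0.55] rz -7.0
14.0 [ 0.09 -0.63] rz -8.0
15.0 [ 0.09 -0.71] rz -9.0
16.0 [ 0.09 -0.79] rz -10.0
```

```bash
python3 -m crank '[{"xyz":[0.01,-0.05,0],"delta_rot":[0,0,-0.6],"claw":1},{"xyz":[0.02,-0.11,0],"delta_rot":[0,0,-1.3],"claw":1},{"xyz":[0.03,-0.16,0],"delta_rot":[0,0,-2],"claw":1},{"xyz":[0.04,-0.21,0],"delta_rot":[0,0,-2.6],"claw":1},{"xyz":[0.05,-0.26,0],"delta_rot":[0,0,-3.3],"claw":1},{"xyz":[0.06,-0.32,0],"delta_rot":[0,0,-4],"claw":1},{"xyz":[0.07,-0.37,0],"delta_rot":[0,0,-4.6],"claw":1},{"xyz":[0.07,-0.42,0],"delta_rot":[0,0,-5.3],"claw":1},{"xyz":[0.07,-0.47,0],"delta_rot":[0,0,-6],"claw":1},{"xyz":[0.08,-0.51,0],"delta_rot":[0,0,-6.3],"claw":1},{"xyz":[0.08,-0.55,0],"delta_rot":[0,0,-6.3],"claw":1},{"xyz":[0.08,-0.59,0],"delta_rot":[0,0,-6.3],"claw":1},{"xyz":[0.08,-0.59,0],"delta_rot":[0,0,-6.3],"claw":1}]'
cat > edge.py <<'E'
from h import *
w=cam('wrist');g=cv2.cvtColor(w['img'],cv2.COLOR_BGR2GRAY)
for gy in(8,10,11,12,12.3,13): print(gy,proj(w,np.r_[gp(gy,.164,0),.14]).round())
for v in(225,232): print(v,g[v,180:280:2].tolist())
E
python3 edge.py
```

```text
time_s: 26.98
tcp_pos: [0.4935, 0.1499, 0.1168]
eef_rot: [-180.0, 0.0, -77.7]
contact_force: [0.4, 0.5, -0.4]
gripper_width: 0.0004
gripper_force: 0.1
8 [250. 223.]
10 [235. 222.]
11 [227. 222.]
12 [219. 222.]
12.3 [217. 222.]
13 [212. 222.]
225 [51, 52, 49, 52, 54, 53, 53, 52, 51, 53, 51, 53, 52, 50, 50, 50, 50, 154, 194, 197, 197, 198, 196, 195, 193, 192, 192, 193, 192, 189, 185, 197, 86, 55, 55, 56, 55, 56, 57, 59, 18, 22, 174, 198, 196, 196, 202, 198, 196, 199]
232 [52, 53, 50, 51, 54, 53, 50, 52, 51, 52, 52, 51, 52, 52, 51, 50, 50, 165, 192, 197, 197, 197, 196, 196, 193, 190, 193, 192, 190, 190, 186, 197, 88, 55, 56, 55, 57, 56, 58, 19, 2, 23, 177, 199, 196, 199, 200, 195, 191, 191]
```

```bash
python3 -m crank '[{"xyz":[0,-0.03,0],"delta_rot":[0,0,0],"claw":1},{"xyz":[0,-0.06,0],"delta_rot":[0,0,0],"claw":1},{"xyz":[0,-0.09,0],"delta_rot":[0,0,0],"claw":1},{"xyz":[0,-0.09,0],"delta_rot":[0,0,0],"claw":1}]' | grep -E "pos|contact"; python3 -m crank '[{"xyz":[0,-0.03,0],"delta_rot":[0,0,0],"claw":1},{"xyz":[0,-0.04,0],"delta_rot":[0,0,0],"claw":1},{"xyz":[0,-0.04,0],"delta_rot":[0,0,0],"claw":1}]' | grep -E "pos|contact"; python3 edge.py
```

```text
tcp_pos: [0.4962, 0.1505, 0.1168]
contact_force: [1.3, -1.0, -0.2]
tcp_pos: [0.4973, 0.1507, 0.1168]
contact_force: [-0.6, -1.1, 0.7]
8 [260. 223.]
10 [245. 222.]
11 [237. 222.]
12 [230. 222.]
12.3 [227. 222.]
13 [222. 222.]
225 [27, 30, 28, 50, 50, 50, 53, 52, 54, 52, 51, 53, 53, 53, 51, 52, 23, 201, 195, 199, 198, 198, 196, 194, 192, 192, 193, 193, 189, 187, 189, 159, 48, 56, 58, 57, 55, 57, 56, 58, 33, 0, 67, 211, 197, 197, 196, 196, 200, 200]
232 [42, 53, 52, 51, 51, 50, 52, 52, 52, 52, 51, 52, 52, 53, 51, 52, 30, 207, 194, 198, 198, 196, 197, 194, 192, 191, 192, 192, 190, 186, 188, 177, 43, 56, 56, 58, 58, 56, 59, 33, 3, 0, 63, 210, 200, 201, 195, 197, 201, 197]
```

```bash
for i in 1 2 3; do python3 -m crank '[{"xyz":[0,-0.03,0],"delta_rot":[0,0,0],"claw":1},{"xyz":[0,-0.03,0],"delta_rot":[0,0,0],"claw":1}]' | grep -E "tcp_pos|contact" ; done
```

```text
tcp_pos: [0.4979, 0.1508, 0.1166]
contact_force: [-1.9, 0.5, 0.0]
tcp_pos: [0.498, 0.1508, 0.1165]
contact_force: [-6.0, 0.3, 2.9]
tcp_pos: [0.4981, 0.1508, 0.1164]
contact_force: [-8.6, 0.4, 4.6]
```

The force rises to about 9 N with no further travel, so the gate is on the rubber stop. Backing off slowly.

```bash
python3 -m crank '[{"xyz":[0,0.03,0],"delta_rot":[0,0,0],"claw":1},{"xyz":[0,0.08,0],"delta_rot":[0,0,0],"claw":1},{"xyz":[0,0.15,0],"delta_rot":[0,0,0],"claw":1},{"xyz":[0,0.4,0],"delta_rot":[0,0,0],"claw":1},{"xyz":[0,1,0],"delta_rot":[0,0,0],"claw":1},{"xyz":[0,1.8,0],"delta_rot":[0,0,0],"claw":1},{"xyz":[0,2.2,0],"delta_rot":[0,0,0],"claw":1},{"xyz":[0,2.2,-1],"delta_rot":[0,0,0],"claw":1},{"xyz":[0,2.2,-2.5],"delta_rot":[0,0,0],"claw":1},{"xyz":[0,2.2,-4],"delta_rot":[0,0,0],"claw":1},{"xyz":[0,2.2,-4],"delta_rot":[0,0,0],"claw":1},{"xyz":[0,2.2,-4],"delta_rot":[0,0,0],"claw":1}]'
python3 - <<'E'
from h import *
w=cam('wrist');cv2.imwrite('pics/end.png',w['img']);cv2.imwrite('pics/ends.png',cam('scene')['img']);g=cv2.cvtColor(w['img'],cv2.COLOR_BGR2GRAY)
for gy in(8,10,11,12,12.3,13): print(gy,proj(w,np.r_[gp(gy,.164,0),.14]).round(),proj(w,np.r_[gp(gy,.14,0),.14]).round())
u,v=proj(w,np.r_[gp(12.3,.15,0),.14]).astype(int);print(u,v,g[v,max(u-60,0):u+60:2].tolist())
E
```

```text
time_s: 30.2
tcp_pos: [0.4349, 0.1372, 0.2365]
eef_rot: [-180.0, 0.0, -77.7]
contact_force: [-0.3, 0.0, -0.8]
gripper_width: 0.0007
gripper_force: 0.0
8 [177. 165.] [177. 199.]
10 [169. 165.] [170. 199.]
11 [164. 165.] [167. 199.]
12 [160. 165.] [163. 199.]
12.3 [159. 165.] [162. 199.]
13 [156. 165.] [160. 199.]
160 184 [94, 95, 95, 95, 96, 96, 96, 98, 96, 96, 96, 94, 98, 43, 24, 26, 16, 3, 4, 10, 46, 48, 46, 48, 49, 48, 49, 30, 195, 189, 188, 184, 182, 183, 179, 184, 99, 52, 53, 53, 53, 53, 53, 51, 53, 54, 53, 54, 28, 1, 0, 5, 28, 50, 122, 196, 190, 185, 185, 196]
```

Run:
```python
import cv2,numpy as np
a=cv2.imread('pics/end.png')[130:280,60:230];b=cv2.imread('pics/push2.png')
cv2.imwrite('pics/endc.png',cv2.convertScaleAbs(cv2.resize(a,None,fx=4,fy=4,interpolation=2),alpha=1.4))
```

```text
(no output)
```

View pics/endc.png

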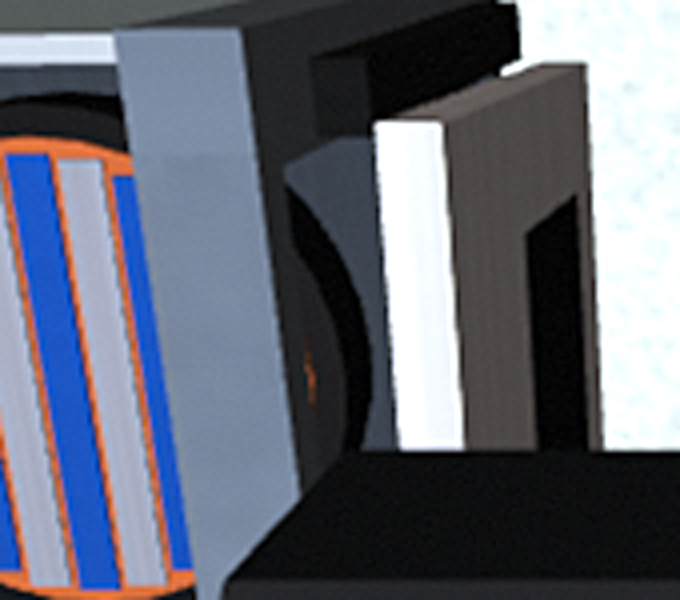

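Run:
```python
from h import *
w=cam('wrist'); U=lambda x,y:(60+x/4,130+y/4)
def ln(n,a,b,z):
    p,q=onz(w,*U(*a),z),onz(w,*U(*b),z);d=q-p;print(n,p.round(4),q.round(4),'yaw',np.degrees(np.arctan2(-d[0],d[1])).round(2))
    return p,q
f=ln('bar front',(243,28),(300,495),.156); ln('bar back',(117,33),(192,570),.156)
ln('gate back edge',(375,122),(400,450),.14);ln('gate front edge',(442,122),(465,450),.14)
x=np.array([np.cos(np.radians(12.3)),np.sin(np.radians(12.3))])
for n,p,z in [('gate free back',(375,122),.14),('gate free front',(442,122),.14),('bar end front',(243,28),.156)]:
    q=onz(w,*U(*p),z)[:2]; print(n,'guard dx,dy from hinge',(x@(q-H)).round(4),(np.array([-x[1],x[0]])@(q-H)).round(4))
```

```text
bar front [0.5436 0.1102 0.156 ] [0.5265 0.1869 0.156 ] yaw 12.63
bar back [0.5627 0.1152 0.156 ] [0.5431 0.2048 0.156 ] yaw 12.34
gate back edge [0.5266 0.1243 0.14  ] [0.515  0.1826 0.14  ] yaw 11.26
gate front edge [0.5155 0.1219 0.14  ] [0.5036 0.1801 0.14  ] yaw 11.6
gate free back guard dx,dy from hinge 0.0026 -0.1675
gate free front guard dx,dy from hinge -0.0087 -0.1675
bar end front guard dx,dy from hinge 0.0162 -0.1849
```

The gate now sits about 1° (3 mm) short of the stop, so it rebounded off the rubber. I'll press again lightly and withdraw very slowly.

```bash
python3 -m crank '[{"xyz":[0,0,1],"delta_rot":[0,0,0],"claw":1},{"xyz":[0,0,2.5],"delta_rot":[0,0,0],"claw":1},{"xyz":[0,0,4],"delta_rot":[0,0,0],"claw":1},{"xyz":[0,-0.6,4],"delta_rot":[0,0,0],"claw":1},{"xyz":[0,-1.3,4],"delta_rot":[0,0,0],"claw":1},{"xyz":[0,-1.8,4],"delta_rot":[0,0,0],"claw":1},{"xyz":[0,-2,4],"delta_rot":[0,0,0],"claw":1},{"xyz":[0,-2.05,4],"delta_rot":[0,0,0],"claw":1},{"xyz":[0,-2.08,4],"delta_rot":[0,0,0],"claw":1},{"xyz":[0,-2.11,4],"delta_rot":[0,0,0],"claw":1},{"xyz":[0,-2.13,4],"delta_rot":[0,0,0],"claw":1},{"xyz":[0,-2.15,4],"delta_rot":[0,0,0],"claw":1},{"xyz":[0,-2.17,4],"delta_rot":[0,0,0],"claw":1},{"xyz":[0,-2.17,4],"delta_rot":[0,0,0],"claw":1}]' | grep -E "tcp_pos|contact"; python3 edge.py
```

```text
tcp_pos: [0.498, 0.1507, 0.1166]
contact_force: [-5.5, -0.3, 4.3]
8 [262. 223.]
10 [247. 222.]
11 [239. 222.]
12 [232. 222.]
12.3 [229. 222.]
13 [224. 222.]
225 [28, 28, 28, 26, 48, 51, 52, 52, 53, 53, 50, 51, 52, 53, 52, 51, 23, 205, 195, 198, 197, 197, 196, 194, 192, 191, 193, 192, 189, 187, 187, 171, 46, 55, 57, 55, 55, 57, 54, 59, 16, 10, 173, 204, 198, 195, 193, 193, 196, 200]
232 [29, 36, 53, 51, 52, 51, 51, 53, 52, 52, 51, 52, 53, 53, 51, 52, 39, 181, 194, 198, 197, 196, 196, 193, 192, 192, 192, 194, 190, 188, 186, 195, 39, 55, 57, 56, 57, 57, 58, 24, 2, 3, 136, 205, 200, 201, 195, 195, 198, 197]
```

```bash
python3 -m crank '[{"xyz":[0,0.006,0],"delta_rot":[0,0,0],"claw":1},{"xyz":[0,0.012,0],"delta_rot":[0,0,0],"claw":1},{"xyz":[0,0.018,0],"delta_rot":[0,0,0],"claw":1},{"xyz":[0,0.024,0],"delta_rot":[0,0,0],"claw":1},{"xyz":[0,0.03,0],"delta_rot":[0,0,0],"claw":1},{"xyz":[0,0.036,0],"delta_rot":[0,0,0],"claw":1},{"xyz":[0,0.042,0],"delta_rot":[0,0,0],"claw":1},{"xyz":[0,0.048,0],"delta_rot":[0,0,0],"claw":1},{"xyz":[0,0.054,0],"delta_rot":[0,0,0],"claw":1},{"xyz":[0,0.06,0],"delta_rot":[0,0,0],"claw":1},{"xyz":[0,0.066,0],"delta_rot":[0,0,0],"claw":1},{"xyz":[0,0.072,0],"delta_rot":[0,0,0],"claw":1},{"xyz":[0,0.08,0],"delta_rot":[0,0,0],"claw":1},{"xyz":[0,0.09,0],"delta_rot":[0,0,0],"claw":1},{"xyz":[0,0.1,0],"delta_rot":[0,0,0],"claw":1},{"xyz":[0,0.11,0],"delta_rot":[0,0,0],"claw":1}]' | grep -E "tcp_pos|contact"; python3 edge.py
```

```text
tcp_pos: [0.4958, 0.1504, 0.1168]
contact_force: [0.8, 0.6, -0.5]
8 [256. 223.]
10 [241. 222.]
11 [233. 222.]
12 [226. 222.]
12.3 [223. 222.]
13 [218. 222.]
225 [27, 50, 53, 50, 50, 53, 52, 52, 51, 50, 51, 52, 53, 52, 48, 159, 193, 197, 198, 198, 196, 195, 193, 193, 193, 193, 192, 190, 186, 196, 80, 54, 56, 57, 56, 55, 56, 55, 59, 13, 13, 136, 207, 198, 197, 196, 195, 199, 201, 195]
232 [51, 52, 51, 52, 50, 52, 53, 54, 52, 50, 52, 52, 51, 51, 49, 168, 193, 195, 198, 197, 196, 194, 193, 191, 192, 193, 191, 189, 185, 195, 105, 52, 58, 57, 55, 56, 57, 59, 19, 1, 9, 137, 205, 200, 200, 195, 197, 199, 198, 191]
```

```bash
python3 -m crank '[{"xyz":[0,0.05,0],"delta_rot":[0,0,0],"claw":1},{"xyz":[0,0.15,0],"delta_rot":[0,0,0],"claw":1},{"xyz":[0,0.4,0],"delta_rot":[0,0,0],"claw":1},{"xyz":[0,1,0],"delta_rot":[0,0,0],"claw":1},{"xyz":[0,1.8,0],"delta_rot":[0,0,0],"claw":1},{"xyz":[0,2.06,0],"delta_rot":[0,0,0],"claw":1},{"xyz":[0,2.06,-1],"delta_rot":[0,0,0],"claw":1},{"xyz":[0,2.06,-2.5],"delta_rot":[0,0,0],"claw":1},{"xyz":[0,2.06,-4],"delta_rot":[0,0,0],"claw":1},{"xyz":[0,2.06,-4],"delta_rot":[0,0,0],"claw":1},{"xyz":[0,2.06,-4],"delta_rot":[0,0,0],"claw":1}]' | grep -E "time|tcp_pos|contact"
cat > chk.py <<'E'
from h import *
w=cam('wrist'); g=cv2.cvtColor(w['img'],cv2.COLOR_BGR2GRAY)
for v in (165,184,200,225,240):
    x=np.where(g[v,140:200]>160)[0]+140; x=x[x<180]; q=onz(w,(x.min()+x.max()+1)/2,v,.14)[:2]; d=q-H
    print(v,x.min(),x.max(),'gate yaw',np.degrees(np.arctan2(d[0],-d[1])).round(2))
E
python3 chk.py
```

```text
time_s: 35.58
tcp_pos: [0.4349, 0.1372, 0.2365]
contact_force: [0.3, -0.1, -0.7]
165 154 169 gate yaw 11.6
184 155 170 gate yaw 11.72
200 157 171 gate yaw 11.65
225 159 173 gate yaw 11.63
240 160 174 gate yaw 11.7
```

```bash
python3 -m crank '[{"xyz":[0,0,1],"delta_rot":[0,0,0],"claw":1},{"xyz":[0,0,2.5],"delta_rot":[0,0,0],"claw":1},{"xyz":[0,0,4],"delta_rot":[0,0,0],"claw":1},{"xyz":[0,-0.6,4],"delta_rot":[0,0,0],"claw":1},{"xyz":[0,-1.3,4],"delta_rot":[0,0,0],"claw":1},{"xyz":[0,-1.8,4],"delta_rot":[0,0,0],"claw":1},{"xyz":[0,-2.02,4],"delta_rot":[0,0,0],"claw":1},{"xyz":[0,-2.06,4],"delta_rot":[0,0,0],"claw":1},{"xyz":[0,-2.08,4],"delta_rot":[0,0,0],"claw":1},{"xyz":[0,-2.1,4],"delta_rot":[0,0,0],"claw":1},{"xyz":[0,-2.115,4],"delta_rot":[0,0,0],"claw":1},{"xyz":[0,-2.13,4],"delta_rot":[0,0,0],"claw":1},{"xyz":[0,-2.14,4],"delta_rot":[0,0,0],"claw":1},{"xyz":[0,-2.15,4],"delta_rot":[0,0,0],"claw":1},{"xyz":[0,-2.155,4],"delta_rot":[0,0,0],"claw":1},{"xyz":[0,-2.155,4],"delta_rot":[0,0,0],"claw":1}]' | grep -E "tcp_pos|contact"
python3 -m crank '[{"xyz":[0,0.003,0],"delta_rot":[0,0,0],"claw":1},{"xyz":[0,0.006,0],"delta_rot":[0,0,0],"claw":1},{"xyz":[0,0.009,0],"delta_rot":[0,0,0],"claw":1},{"xyz":[0,0.012,0],"delta_rot":[0,0,0],"claw":1},{"xyz":[0,0.015,0],"delta_rot":[0,0,0],"claw":1},{"xyz":[0,0.018,0],"delta_rot":[0,0,0],"claw":1},{"xyz":[0,0.021,0],"delta_rot":[0,0,0],"claw":1},{"xyz":[0,0.024,0],"delta_rot":[0,0,0],"claw":1},{"xyz":[0,0.027,0],"delta_rot":[0,0,0],"claw":1},{"xyz":[0,0.03,0],"delta_rot":[0,0,0],"claw":1},{"xyz":[0,0.034,0],"delta_rot":[0,0,0],"claw":1},{"xyz":[0,0.038,0],"delta_rot":[0,0,0],"claw":1},{"xyz":[0,0.042,0],"delta_rot":[0,0,0],"claw":1},{"xyz":[0,0.046,0],"delta_rot":[0,0,0],"claw":1},{"xyz":[0,0.05,0],"delta_rot":[0,0,0],"claw":1},{"xyz":[0,0.06,0],"delta_rot":[0,0,0],"claw":1},{"xyz":[0,0.08,0],"delta_rot":[0,0,0],"claw":1},{"xyz":[0,0.1,0],"delta_rot":[0,0,0],"claw":1}]' | grep -E "tcp_pos|contact"
python3 -m crank '[{"xyz":[0,0.05,0],"delta_rot":[0,0,0],"claw":1},{"xyz":[0,0.15,0],"delta_rot":[0,0,0],"claw":1},{"xyz":[0,0.4,0],"delta_rot":[0,0,0],"claw":1},{"xyz":[0,1,0],"delta_rot":[0,0,0],"claw":1},{"xyz":[0,1.8,0],"delta_rot":[0,0,0],"claw":1},{"xyz":[0,2.055,0],"delta_rot":[0,0,0],"claw":1},{"xyz":[0,2.055,-1],"delta_rot":[0,0,0],"claw":1},{"xyz":[0,2.055,-2.5],"delta_rot":[0,0,0],"claw":1},{"xyz":[0,2.055,-4],"delta_rot":[0,0,0],"claw":1},{"xyz":[0,2.055,-4],"delta_rot":[0,0,0],"claw":1},{"xyz":[0,2.055,-4],"delta_rot":[0,0,0],"claw":1}]' | grep -E "time|tcp_pos|contact"
python3 chk.py
```

```text
tcp_pos: [0.498, 0.1508, 0.1167]
contact_force: [-5.5, -0.4, 4.1]
tcp_pos: [0.4957, 0.1504, 0.1168]
contact_force: [-0.4, -1.1, 0.5]
time_s: 41.25
tcp_pos: [0.435, 0.1372, 0.2365]
contact_force: [-0.3, -0.8, -0.2]
165 154 169 gate yaw 11.61
184 155 170 gate yaw 11.73
200 157 171 gate yaw 11.66
225 159 173 gate yaw 11.65
240 160 174 gate yaw 11.71
```

The second, gentler press gives the same resting position within 0.01°, so the gate is settled on its stop. Nothing else was touched, and the robot is clear. Handing in.

```bash
python3 -c "
from plant import job
print(job.close_job())"
```

```text
the job is handed in; nothing more can be done
None
```

I hung the smaller silver gate on both hinge pins, let go, and pushed it shut against the rubber stop, then handed the job in at about 41 s; my last image reading put the gate 0.6–0.7° (about 2 mm at the free edge) short of the guard's line, the same after two presses, so I took that as camera error or hinge play. The robot was clear, and I did not touch the tumbler, flask or keypad.

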